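Hold the spread circlip at the centrifuge rotor's spindle groove

ROBOT

A 6-joint arm with a two-finger parallel gripper is mounted at the origin on the work surface. World frame = base frame: x ahead of the robot, y to its left, z up, the work surface at z = 0. Lengths are in m, angles in rad, forces in N, time in s.
With the tool pointing down it reaches from about 0.3 to 0.875 m from the base axis. Payload 6.4 kg.
Tool frame: the origin (TCP) lies where the fingers leave the gripper's body, on its centre line; the fingertips stand 73 mm ahead of it and the grasp point (between the pads) lies 54 mm ahead of it; z points along the fingers, y is the line along which they close (so a half turn about z gives the same grasp; the last joint's range is limited). The gripper opens to 85 mm and grips with 20 to 120 N. Pads are 22 mm wide; open, the fingers measure 114 mm over their backs; the gripper's body (76 mm by 85 mm) begins 54 mm behind the grasp point. The pads swing forward as they close: fully open they stand 13 mm farther back than shut.
Start: joints at [-1.331, 0.181, 1.607, -0, 1.354, -0.206], TCP at [0.248, -0.519, 0.304] pointing down, gripper open.
Joint ranges: [-2.99, 2.99], [-0.89, 2.07], [0.3, 2.58], [-1.14, 4.28], [0, 2.63], [-3.12, 3.12]. Speed limits (rad/s): [2.57, 2.57, 3.01, 3.14, 3.14, 3.14].

INTERFACE

Orientations are given as a unit quaternion [w, x, y, z].
In Python, from bench import ctrl gives the robot as it stands.
- The arm moves only by the tool carry_out, never from a script. Its argument "steps" is one flat list of numbers, 7 for each row, row after row: the shift along the tool's x, y, z in m, then the turn, a rotation vector about the tool's x, y, z in rad, then the opening, from 0 (shut) to 1 (fully open). In form: [dx, dy, dz, wx, wy, wz, claw, dx, dy, dz, wx, wy, wz, claw, ...]. A call has 1 to 20 rows; each row is the pose to reach, as a shift and turn from the pose commanded when the call began, along the tool's axes at that moment; what a row does not reach only later rows make up. A row lasts 1/10 s, in which the tool goes at most 50 mm and 8.59 degrees, less where a joint would pass 70% of its speed; a pose out of reach is approached as far as the arm can. A call with a gripper value outside its range is refused whole. The fingers move at their own pace and stop on an object; the grip force is fixed at half the most. Time passes only in rows, so rows that repeat a pose let the fingers close. It gives the time, the measured TCP pose, the force, the opening and the grip force at its end, in the units of the state.
- ctrl.get_obs(): the state, without advancing time (a new reading comes with each control period).
- ctrl.camera(name): name is "scene" or "top"; returns the picture (480x640x3 uint8, red, green, blue); there is no depth.
- ctrl.camera_params(name): a dict with "vertical_fov" (degrees; the focal length in pixels is half the picture's height over the tangent of half this angle, whatever the lens; pixels are square), "cx", "cy" (the principal point, pixels), "k1" (the pictures are not rectified: a ray, as slopes to the right and down, at radius r is drawn at 1 + k1 r^2 times it, then the intrinsics apply), "cam_to_world" (4x4, takes a point from camera to world coordinates). Camera axes: x right, y down, z forward; pixel columns grow to the right and rows downward; lengths in m; the calibration is good to about 2 mm. A picture is of the moment at which its call begins. camera_params takes no time and is no camera call.
- ctrl.hand_in(): hands the job in; it is judged then, once.
The state is a dict: "time_s": time; "q": joint angles; "dq": joint speeds; "joint_efforts": joint torques, N m; "eef_pos": TCP position; "eef_rot": TCP orientation; "wrist_force": force on the tool from outside, world axes, zero at the start; "torque": the same for the moment, N m; "opening": opening from 0.0 (shut) to 1.0 (fully open); "grasp_force": force on a finger pad.
Only numpy, scipy, OpenCV 4.12 (cv2) and the standard library are available. Lean on these libraries where they do the work, as an engineer would, in place of code of your own. Each camera call takes 0.05 s, during which the arm holds its last target. There are 200 camera calls.

TASK

Pick up the circlip pliers standing on the blue loading block, clip already on their tips, and squeeze their red finger rolls to spread the clip enough to pass the spindle without overstretching it (about 47 mm over the rolls, never under 42 mm). Lower it gently over the centrifuge rotor's spindle until level with the brass-coloured groove, and finish there still holding the pliers upright, the clip spread and centred around the groove, resting on nothing. Leave everything else on the bench where it is.

Things in the scene. Friction and masses are not known exactly. Their poses are not given: they have to be found in the camera images.
- pliers: Loose steel circlip pliers, about 0.18 kg, 148 mm tall, standing upright with two red finger rolls on top and a dark C-shaped clip (5 mm thick, about 38 mm across) at the foot. Origin: centre of the clip's underside; z up along the pliers, y from one roll to the other, x to the clip's gap. Squeezing the rolls spreads the clip; let go, a spring shuts it. A bridge with two hinges is 60 mm up
- jaw_left (a joint): Opening of the left jaw (rad); the right jaw opens equally. 0: relaxed, clip opening 19 mm along the pliers' y, too narrow for the 24 mm spindle. It widens by 115 mm per rad: 24 mm at 0.045, 29 mm and round at about 0.09. Width over the rolls = 62 mm - 160 mm x angle: 47 mm at 0.095, 42 mm at 0.125; beyond that the clip is overstretched (the end stop is only at 0.17)
- clip_center (a point): Centre of the clip, on the pliers' axis, half-way up its thickness: 2.5 mm above the pliers' origin
- grip_mid (a point): Point midway between the finger rolls, 140 mm above the pliers' origin, axes as the pliers (fingers close along y). Rolls: 16 mm diameter, 26 mm long along x, 62 mm over their outsides at rest. Each moves 80 mm x the jaw angle. Force on each roll: 4.5 N to start, 12 N at 0.065 rad, 15 N at 0.095 rad, 18.5 N at 0.125 rad; no stop before 0.17 rad
- load_block: Fixed blue block, 90 (x) x 70 (y) x 30 mm high, origin under its centre. A pin of 14 mm diameter stands 10 mm up from the middle of its top, inside the clip; the clip rests on the block's top. Lift the pliers over 10 mm to clear the pin
- rotor_stand: Fixed centrifuge rotor on a white foot: silver disc ringed by twelve white-rimmed cups, 187 mm across; cup rims 56 mm and hub (60 mm wide) 58 mm above the bench. From the hub a vertical steel spindle of 24 mm diameter rises to 88 mm above the bench, its top 4 mm tapered to 18 mm. Origin: on the bench, on the spindle's axis; z up
- groove (a point): Middle of the brass-coloured groove round the spindle, on its axis, 69 mm above the bench. The groove is 10 mm high (64 to 74 mm) and 18 mm in diameter; below it is a 6 mm land of spindle diameter and then the hub
- spindle_top (a point): Centre of the spindle's top face, 88 mm above the bench
- reagent: Bystander: amber bottle with blue cap, 60 mm wide, 150 mm high, origin under its centre. Leave alone
- grease_jar: Bystander: white jar, 56 mm wide, 55 mm high, origin under its centre. Leave alone
- rotor_cup: Bystander: white plastic ring, 35 mm wide, 12 mm high, origin under its centre. Leave alone
- screwdriver: Bystander: screwdriver lying on the bench. Leave alone
- wrench: Bystander: wrench lying on the bench. Leave alone

How it is judged:
On the way, in this order (a step that is already met when the one before it is completed fails the run):
1. the pliers are held by the fingers, lifted clear of the loading block (z of pliers in the frame of load_block above 0.042 m and contact force between the fingers and pliers above 2 N and contact force between pliers and load_block below 0.1 N), for 0.1 s.
2. the clip is above the spindle's top, over its axis and spread (horizontal distance between clip_center and spindle_top below 0.006 m and z of clip_center in the frame of spindle_top above -0.003 m and value of joint jaw_left above 0.05 rad), for 0.05 s.
At the end, for the whole second after the job is handed in: Still held: clip's middle within 3 mm of the groove's in height and 4 mm of the spindle's axis; pliers still, upright within 0.1 rad; jaw angle 0.065 to 0.125 rad (rolls 51.5 to 42 mm over their outsides); fingers gripping; under 3 N between pliers or clip and the rotor or spindle (horizontal distance between clip_center and groove below 0.004 m and z of clip_center in the frame of groove between -0.003 and 0.003 m and angle between pliers's own z axis and vertical below 0.1 rad and value of joint jaw_left between 0.065 and 0.125 rad and contact force between the fingers and pliers above 2 N and contact force between pliers and rotor_stand below 3 N and linear speed of pliers below 0.02 m/s); the arm keeps its last pose, push and grip.
It fails at once if the clip is overstretched (jaw angle over 0.125 rad, rolls squeezed under 42 mm) (value of joint jaw_left above 0.125 rad).
It fails at once if the pliers or clip are pressed on the rotor or spindle with more than 25 N (contact force between pliers and rotor_stand above 25 N).
It fails at once if a bystander is moved more than 30 mm (distance of any of reagent, grease_jar, rotor_cup, screwdriver, wrench from where it was at the start of the episode above 0.03 m).
It also fails if it takes over 48 s, if anything falls off the work surface, if the arm or the gripper's body presses on something with over 40 N, if the wrist force passes 120 N, or if a joint passes its speed limit or range.

## Working session

There is one attempt and no reset: what is moved stays moved. The work goes in short steps, Python scripts to look and compute and a tool call to move; the robot and the scene stay as the last step left them, time stands still between calls to the robot, and variables do not carry over. Pictures are saved under pics/ and viewed, at most 10 in all, crops included, and the job is handed in when it is done.

Besides the shell and the picture viewer there is one more tool, called after "Call:" as a command line: name --argument value ..., lists and objects as JSON in quotes. carry_out: Moves the arm, as the interface text tells. Its arguments: {"type":"object","properties":{"steps":{"type":"array"}},"required":["steps"]}

```bash
mkdir -p pics; cat > h.py <<'E'
import numpy as np, cv2
from bench import ctrl
def ray(n,uv):
    p=ctrl.camera_params(n); f=240/np.tan(np.radians(p["vertical_fov"])/2)
    d=np.array([(uv[0]-p["cx"])/f,(uv[1]-p["cy"])/f]); s=d.copy()
    for _ in range(20): s=d/(1+p["k1"]*(s@s))
    T=np.array(p["cam_to_world"]); v=T[:3,:3]@np.array([s[0],s[1],1.]); return T[:3,3],v
def onz(n,uv,z):
    o,v=ray(n,uv); return o+v*(z-o[2])/v[2]
def proj(n,P):
    p=ctrl.camera_params(n); f=240/np.tan(np.radians(p["vertical_fov"])/2)
    T=np.array(p["cam_to_world"]); c=T[:3,:3].T@(np.array(P)-T[:3,3]); s=c[:2]/c[2]
    s=s*(1+p["k1"]*(s@s)); return s*f+[p["cx"],p["cy"]]
def tri(a,b):
    A=0;B=0
    for n,uv in (a,b):
        o,v=ray(n,uv); v=v/np.linalg.norm(v); M=np.eye(3)-np.outer(v,v); A=A+M; B=B+M@o
    return np.linalg.solve(A,B)
def snap(n,name):
    im=ctrl.camera(n); cv2.imwrite(f"pics/{name}.png",im[:,:,::-1]); return im
E
python3 - <<'E'
from h import *
for n in("top","scene"):
    snap(n,n+"0"); p=ctrl.camera_params(n); print(n,p)
print(ctrl.get_obs())
E
```

```text
top {'vertical_fov': 54.31267184656218, 'cx': 326.0659299120616, 'cy': 233.88651598888507, 'k1': -0.015030863575154528, 'cam_to_world': array([[ 0.00977197, -0.99103268,  0.13326188,  0.51662377],
       [-0.99993396, -0.01049067, -0.0046921 , -0.00520362],
       [ 0.00604803, -0.13320723, -0.99106975,  0.81832288],
       [ 0.        ,  0.        ,  0.        ,  1.        ]])}
scene {'vertical_fov': 50.07680413456977, 'cx': 321.5541215476342, 'cy': 239.3992733846432, 'k1': -0.055412984385923805, 'cam_to_world': array([[-0.87103925,  0.40148291, -0.28302312,  0.84377168],
       [ 0.49115098,  0.70264939, -0.51483448,  0.3790894 ],
       [-0.00783122, -0.58744813, -0.80922393,  0.72161308],
       [ 0.        ,  0.        ,  0.        ,  1.        ]])}
{'time_s': 0.1, 'q': array([-1.33132608e+00,  1.81449525e-01,  1.60790954e+00,  3.15274884e-05,
        1.35381262e+00, -2.06258562e-01]), 'dq': array([ 0.00071413, -0.00189219, -0.00099217, -0.00048377, -0.00133795,
        0.00060586]), 'joint_efforts': array([-3.50043474e-04, -4.45879412e+01, -3.52238953e+01, -3.64181715e-04,
        4.13439557e-03, -4.43972692e-05]), 'eef_pos': array([ 0.24784226, -0.51841653,  0.30308311]), 'eef_rot': array([-7.89659258e-04,  9.75268797e-01,  2.21020699e-01,  2.27937942e-06]), 'wrist_force': array([-1.090759  , -0.08854432, -0.72425103]), 'torque': array([-0.01359141,  0.04431804,  0.01225114]), 'grasp_force': 0.0, 'opening': 1.0016847992383142}
```

View pics/top0.png

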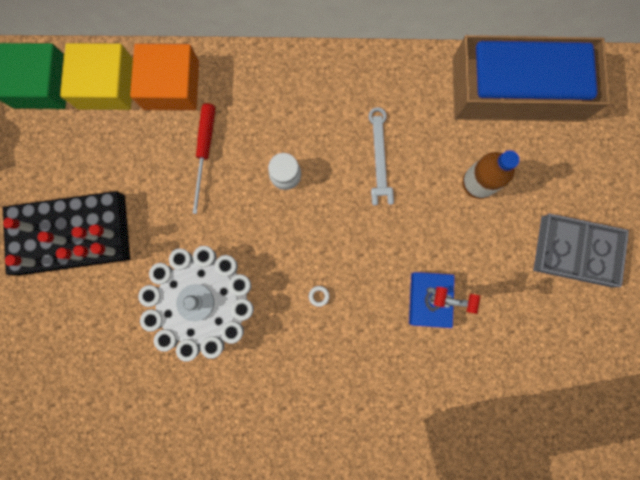

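View pics/scene0.png

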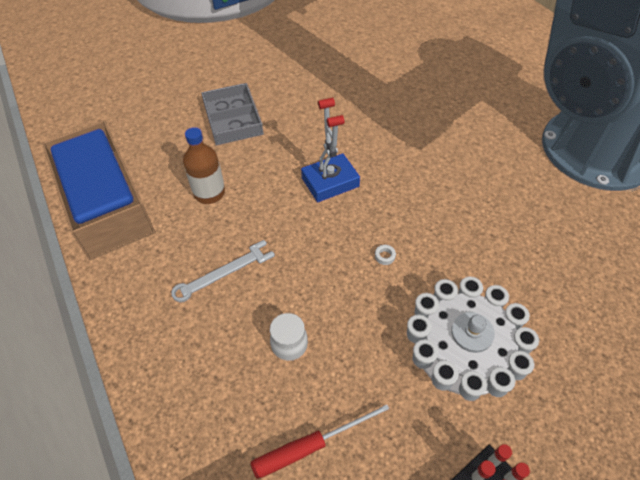

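The top view shows the pliers' rolls at about (440,297) and (473,303), and the spindle near (195,302). The scene view shows the rolls at (326,103) and (336,120), and the spindle top near (477,322). Next I'll triangulate them.

```bash
cat > m.py <<'E'
from h import *
def reds(im,box):
    x0,y0,x1,y1=box; c=im[y0:y1,x0:x1].astype(int)
    m=((c[...,0]>120)&(c[...,1]<70)&(c[...,2]<70)).astype(np.uint8)
    n,l,s,ce=cv2.connectedComponentsWithStats(m)
    return [(ce[i]+[x0,y0],s[i]) for i in range(1,n) if s[i,4]>25]
E
python3 - <<'E'
from m import *
t=cv2.imread("pics/top0.png")[:,:,::-1]; s=cv2.imread("pics/scene0.png")[:,:,::-1]
a=reds(t,(400,270,500,330)); b=reds(s,(300,80,360,140))
print(a,b)
A=[i[0] for i in a];B=[i[0] for i in b]
for i in A:
    print(onz("top",i,.172))
    for j in B: print("  ",tri(("top",i),("scene",j)))
# block top corners by colour
c=t[260:340,400:480].astype(int); m=((c[...,2]>110)&(c[...,0]<60)).astype(np.uint8)
k=max(cv2.findContours(m,0,2)[0],key=cv2.contourArea); r=cv2.minAreaRect(k); 
print("block",r,[onz("top",q+[400,260],.03)[:2] for q in cv2.boxPoints(r)])
big=np.hstack([cv2.resize(t[270:330,160:240],(400,300),interpolation=2),cv2.resize(s[290:350,440:520],(400,300),interpolation=2)])
big2=np.hstack([cv2.resize(t[270:330,410:490],(400,300),interpolation=2),cv2.resize(s[90:210,270:430][:,:],(400,300),interpolation=2)])
cv2.imwrite("pics/c.png",np.vstack([big,big2])[:,:,::-1])
E
```

```text
[(array([439.95789474, 296.60526316]), array([ 34,  18,  13,  19, 190], dtype=int32)), (array([473.10362694, 303.26943005]), array([ 67,  24,  13,  19, 193], dtype=int32))] [(array([326.26890756, 102.83193277]), array([ 18,  18,  17,  11, 119], dtype=int32)), (array([335.61538462, 120.69230769]), array([ 28,  36,  16,  11, 130], dtype=int32))]
[ 0.51831613 -0.16545488  0.172     ]
   [ 0.52522859 -0.16164352  0.20977267]
   [ 0.51744506 -0.16495422  0.17099658]
[ 0.50964372 -0.21088067  0.172     ]
   [ 0.50874818 -0.21030683  0.17135266]
   [ 0.4999146  -0.21546495  0.12960949]
block ((31.523582458496094, 39.457550048828125), (42.0037956237793, 52.124671936035156), 2.4895529747009277) [array([ 0.47214995, -0.14879835]), array([ 0.5585177 , -0.15376333]), array([ 0.55612248, -0.22461126]), array([ 0.4697338 , -0.21863582])]
```

View pics/c.png

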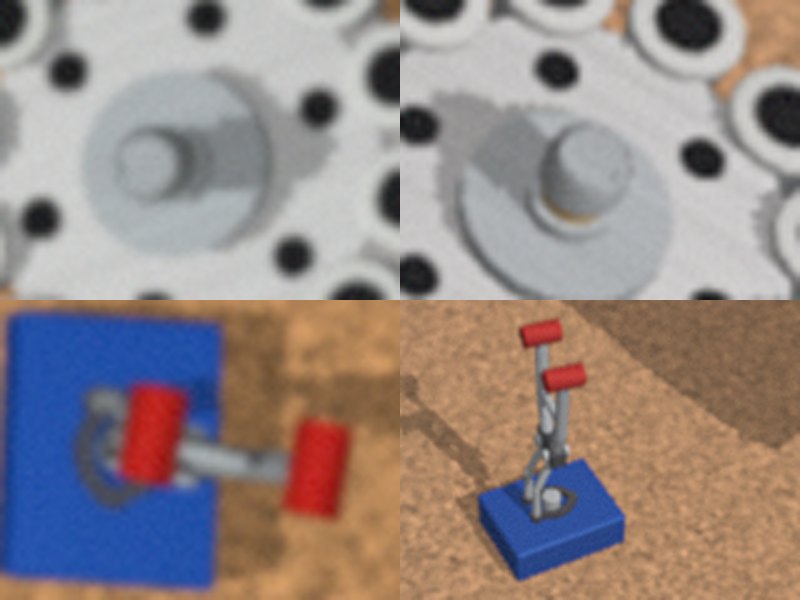

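```bash
cat >> h.py <<'E'
from scipy.spatial.transform import Rotation as R
def plan(P,yaw):
    o=ctrl.get_obs(); q=o["eef_rot"]; r=R.from_quat([q[1],q[2],q[3],q[0]])
    tgt=R.from_euler('z',yaw)*R.from_euler('x',np.pi)
    return np.round(r.inv().apply(np.array(P)-o["eef_pos"]),4),np.round((r.inv()*tgt).as_rotvec(),4)
E
python3 - <<'E'
from h import *
print(plan([.5131,-.1876,.300],-.19))
a=(190,302.6);b=(478.6,321)
print(onz("top",a,.088),onz("scene",b,.088),tri(("top",a),("scene",b)))
print(onz("top",(195.6,302.6),.058), onz("scene",(473,332),.058))
# disc cups: dark holes? fit rim ellipse of cups
t=cv2.imread("pics/top0.png"); g=cv2.cvtColor(t,6)[235:370,130:262]
n,l,s,c=cv2.connectedComponentsWithStats((g<50).astype(np.uint8))
p=np.array([c[i]+[130,235] for i in range(1,n) if s[i,4]>50]); print(len(p))
w=np.array([onz("top",q,.05)[:2] for q in p]); e=cv2.fitEllipse(w.astype(np.float32)*1000); print(e)
E
```

```text
(array([ 0.382 , -0.1841,  0.0035]), array([-1.600e-03,  1.000e-04,  6.357e-01]))
[0.50553893 0.20040824 0.088     ] [0.5031171 0.2032196 0.088    ] [0.50422867 0.20191598 0.08730027]
[0.50518224 0.1998453  0.058     ] [0.50503352 0.20447542 0.058     ]
12
((505.48773193359375, 203.7211151123047), (153.22512817382812, 153.29209899902344), 18.87670135498047)
```

Call:
carry_out --steps '[0.382,-0.184,0.003,-0.0016,0,0.636,1,0.382,-0.184,0.003,-0.0016,0,0.636,1,0.382,-0.184,0.003,-0.0016,0,0.636,1,0.382,-0.184,0.003,-0.0016,0,0.636,1,0.382,-0.184,0.003,-0.0016,0,0.636,1,0.382,-0.184,0.003,-0.0016,0,0.636,1,0.382,-0.184,0.003,-0.0016,0,0.636,1,0.382,-0.184,0.003,-0.0016,0,0.636,1,0.382,-0.184,0.003,-0.0016,0,0.636,1,0.382,-0.184,0.003,-0.0016,0,0.636,1,0.382,-0.184,0.003,-0.0016,0,0.636,1,0.382,-0.184,0.003,-0.0016,0,0.636,1]'

```text
time_s: 1.3
eef_pos: [0.5127, -0.1887, 0.3006]
eef_rot: [0.001, 0.995, -0.095, -0.0]
wrist_force: [-0.2, -0.1, 0.4]
opening: 1.0
grasp_force: 0.0
```

```bash
python3 - <<'E'
from m import *
o=ctrl.get_obs();print(o["time_s"],o["eef_pos"],o["eef_rot"],plan([.5131,-.1876,.222],-.19))
s=snap("scene","s1"); b=reds(s,(290,70,370,150)); print([(i[0],i[1]) for i in b]); print([proj("scene",p) for p in([.5174,-.165,.171],[.5087,-.2103,.171])])
cv2.imwrite("pics/s1c.png",cv2.resize(s[20:220,230:430],(600,600),interpolation=2)[:,:,::-1])
E
```

```text
1.3 [ 0.51271547 -0.18871791  0.30055612] [ 7.93528270e-04  9.95449736e-01 -9.52845653e-02 -2.14343694e-04] (array([ 0.0002, -0.0013,  0.0786]), array([ 0.0016,  0.0003, -0.0009]))
[(array([326.19008264, 102.90909091]), array([ 28,  28,  17,  11, 121], dtype=int32)), (array([335.49242424, 120.78030303]), array([ 37,  46,  17,  11, 132], dtype=int32))]
[array([334.93157448, 120.50507566]), array([325.61336709, 102.8233424 ])]
```

View pics/s1c.png

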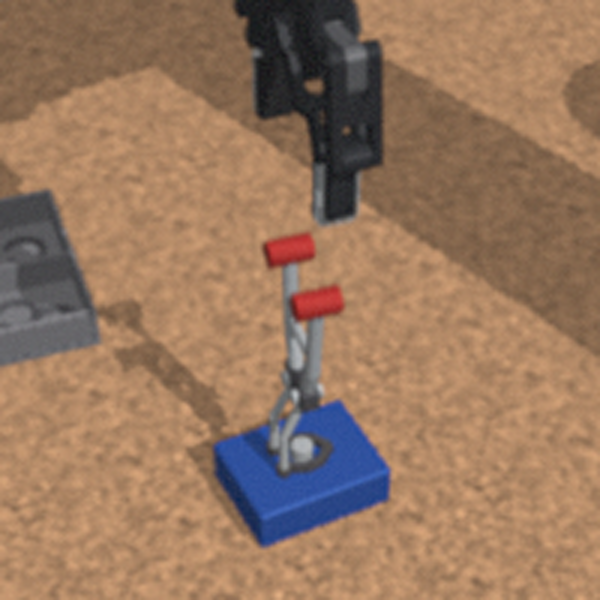

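The fingers are centred over the rolls, which sit near (290,250) and (317,303) in the crop. Next I'll descend and close in stages.

Call:
carry_out --steps '[0,-0.001,0.03,0.0016,0,0,1,0,-0.001,0.055,0.0016,0,0,1,0,-0.001,0.07,0.0016,0,0,1,0,-0.001,0.0785,0.0016,0,0,1,0,-0.001,0.0785,0.0016,0,0,1,0,-0.001,0.0785,0.0016,0,0,0.85,0,-0.001,0.0785,0.0016,0,0,0.75,0,-0.001,0.0785,0.0016,0,0,0.7,0,-0.001,0.0785,0.0016,0,0,0.67,0,-0.001,0.0785,0.0016,0,0,0.65,0,-0.001,0.0785,0.0016,0,0,0.65,0,-0.001,0.0785,0.0016,0,0,0.65]'

```text
time_s: 2.55
eef_pos: [0.5149, -0.1882, 0.2252]
eef_rot: [0.001, 0.995, -0.095, 0.003]
wrist_force: [0.1, -0.0, 8.8]
opening: 0.653
grasp_force: 10.7
```

```bash
python3 - <<'E'
from m import *
o=ctrl.get_obs();print(o["time_s"],o["eef_pos"],o["opening"],o["grasp_force"],o["wrist_force"])
s=snap("scene","s2"); print([(i[0],i[1]) for i in reds(s,(290,70,370,150))])
t=snap("top","t2"); print([(i[0],i[1]) for i in reds(t,(400,270,500,330))])
cv2.imwrite("pics/s2c.png",np.hstack([cv2.resize(s[60:200,270:400],(390,420),interpolation=2),cv2.resize(t[240:380,390:520],(390,420),interpolation=2)])[:,:,::-1])
E
```

```text
2.55 [ 0.5149023  -0.18823298  0.22517587] 0.6528081360260327 10.727532505989075 [ 0.06600179 -0.02644542  8.79760242]
[(array([323.56410256, 103.17948718]), array([29, 31,  9,  7, 39], dtype=int32))]
[]
```

View pics/s2c.png

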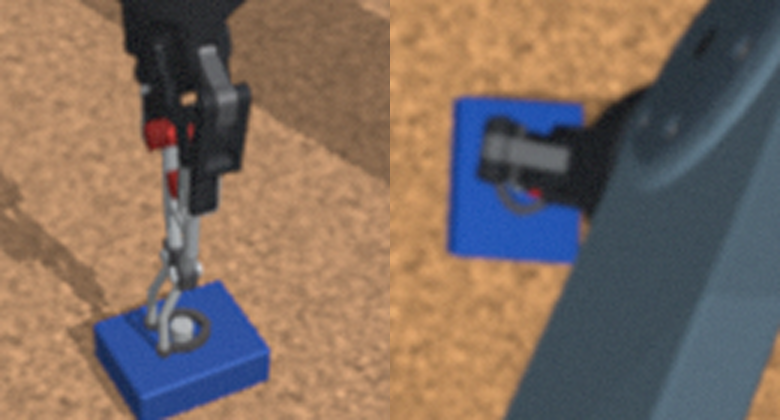

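The fingers are on the rolls in both views, and the jaw angle is about 0.04. The closing swing presses the pliers down with about 9 N, so I'll ease up 3 mm and squeeze on.

Call:
carry_out --steps '[0,0,-0.002,0,0,0,0.62,0,0,-0.003,0,0,0,0.6,0,0,-0.004,0,0,0,0.58,0,0,-0.004,0,0,0,0.57,0,0,-0.004,0,0,0,0.565,0,0,-0.004,0,0,0,0.565,0,0,-0.004,0,0,0,0.565]'

```text
time_s: 3.35
eef_pos: [0.5142, -0.1877, 0.2274]
eef_rot: [0.001, 0.995, -0.095, 0.001]
wrist_force: [1.1, -0.4, 6.9]
opening: 0.568
grasp_force: 15.5
```

Call:
carry_out --steps '[0,0,-0.003,0,0,0,0.56,0,0,-0.008,0,0,0,0.56,0,0,-0.015,0,0,0,0.56,0,0,-0.025,0,0,0,0.56,0,0,-0.04,0,0,0,0.56,0,0,-0.06,0,0,0,0.56,0,0,-0.085,0,0,0,0.56,0,0,-0.1,0,0,0,0.56,0,0,-0.1,0,0,0,0.56,0,0,-0.1,0,0,0,0.56]'

```text
time_s: 4.35
eef_pos: [0.5133, -0.1871, 0.3263]
eef_rot: [-0.0, 0.995, -0.095, 0.0]
wrist_force: [-0.7, 0.4, -2.5]
opening: 0.568
grasp_force: 13.4
```

```bash
python3 - <<'E'
from m import *
o=ctrl.get_obs();print(o["time_s"],o["eef_pos"],o["eef_rot"],o["opening"],o["grasp_force"],o["wrist_force"])
s=snap("scene","s3"); t=snap("top","t3")
cv2.imwrite("pics/s3c.png",np.hstack([cv2.resize(s[0:200,250:400],(390,520),interpolation=2),cv2.resize(t[230:380,390:520],(390,520),interpolation=2)])[:,:,::-1])
E
```

```text
4.35 [ 0.51330922 -0.18714566  0.32631746] [-1.03607697e-05  9.95481180e-01 -9.49584344e-02  3.39181605e-04] 0.5683079660537103 13.386506885290146 [-0.66809941  0.35430879 -2.53794786]
```

View pics/s3c.png

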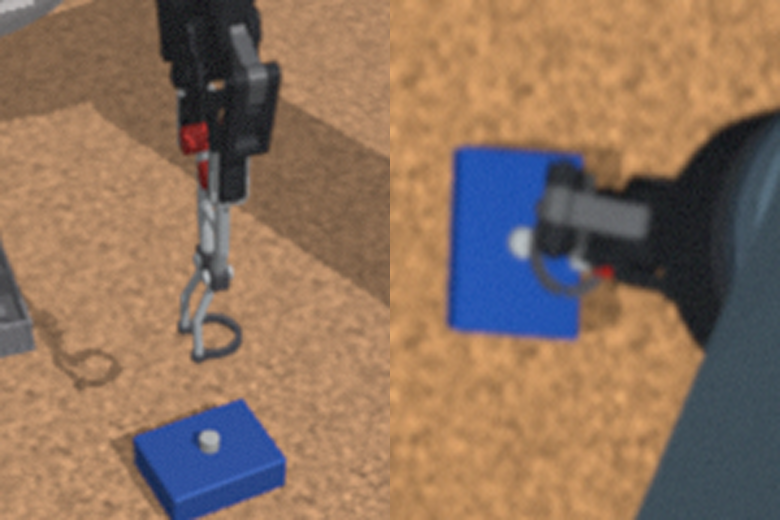

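The pliers are held and lifted, upright, with the clip spread round and clear of the pin. Next I'll traverse to above the spindle at this height.

Call:
carry_out --steps '[-0.004,-0.018,0,0,0,0,0.56,-0.011,-0.05,0,0,0,0,0.56,-0.019,-0.09,0,0,0,0,0.56,-0.027,-0.13,0,0,0,0,0.56,-0.036,-0.17,0,0,0,0,0.56,-0.045,-0.21,0,0,0,0,0.56,-0.054,-0.25,0,0,0,0,0.56,-0.062,-0.29,0,0,0,0,0.56,-0.071,-0.33,0,0,0,0,0.56,-0.077,-0.36,0,0,0,0,0.56,-0.081,-0.375,0,0,0,0,0.56,-0.082,-0.38,0,0,0,0,0.56,-0.082,-0.38,0,0,0,0,0.56,-0.082,-0.38,0,0,0,0,0.56,-0.082,-0.38,0,0,0,0,0.56]'

```text
time_s: 5.95
eef_pos: [0.505, 0.2002, 0.3263]
eef_rot: [0.0, 0.995, -0.096, 0.0]
wrist_force: [-0.0, 0.6, -1.6]
opening: 0.562
grasp_force: 13.4
```

```bash
python3 - <<'E'
from m import *
o=ctrl.get_obs();print(o["time_s"],o["eef_pos"],o["eef_rot"],o["opening"],o["grasp_force"],o["wrist_force"])
P=o["eef_pos"]-[0,0,.195]
print(proj("top",P),proj("scene",P))
s=snap("scene","s4"); t=snap("top","t4")
a,b=[proj(n,P).astype(int) for n in("scene","top")]
print(a,b)
cv2.imwrite("pics/s4c.png",np.hstack([cv2.resize(s[a[1]-50:a[1]+50,a[0]-40:a[0]+40],(400,500),interpolation=2),cv2.resize(t[b[1]-50:b[1]+50,b[0]-40:b[0]+40],(400,500),interpolation=2)])[:,:,::-1])
E
```

```text
5.95 [0.50496137 0.20021312 0.32631065] [ 1.59084219e-04  9.95396940e-01 -9.58377557e-02  1.77891668e-04] 0.5618571352549426 13.411851078271866 [-0.03693424  0.63566766 -1.59835629]
[181.71016997 303.36674403] [484.02643294 304.62157963]
[484 304] [181 303]
```

View pics/s4c.png

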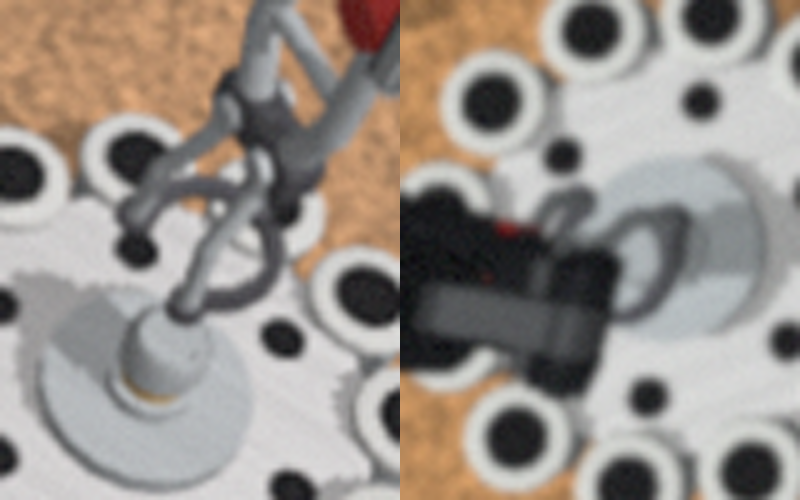

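```bash
python3 - <<'E'
from m import *
for n,f,box,zz in(("top","top0",(130,235,262,370),0),("scene","scene0",(400,270,545,405),0)):
    x0,y0,x1,y1=box; g=cv2.cvtColor(cv2.imread(f"pics/{f}.png"),6)[y0:y1,x0:x1]
    k,l,s,c=cv2.connectedComponentsWithStats((g<55).astype(np.uint8))
    p=np.array([c[i]+[x0,y0] for i in range(1,k) if s[i,4]>60])
    for z in(.056,.05):
        w=np.array([onz(n,q,z)[:2] for q in p]); print(n,z,len(p),[np.round(v,1) for v in cv2.fitEllipse(w.astype(np.float32)*1000)])
E
```

```text
top 0.056 12 [array([505.5, 202.1]), array([152.1, 152.2]), np.float64(95.9)]
top 0.05 12 [array([505.4, 203.7]), array([153.3, 153.4]), np.float64(95.9)]
scene 0.056 12 [array([503.3, 202.5]), array([151.9, 152.3]), np.float64(154.1)]
scene 0.05 12 [array([500.2, 200.9]), array([153.3, 153.6]), np.float64(154.1)]
```

Call:
carry_out --steps '[0,-0.0015,0.01,0,0,0,0.557,0,-0.0015,0.022,0,0,0,0.557,0,-0.0015,0.031,0,0,0,0.557,0,-0.0015,0.035,0,0,0,0.557,0,-0.0015,0.035,0,0,0,0.557,0,-0.0015,0.035,0,0,0,0.557]'

```text
time_s: 6.65
eef_pos: [0.5051, 0.203, 0.2914]
eef_rot: [-0.0, 0.995, -0.095, 0.0]
wrist_force: [0.6, 0.4, -1.6]
opening: 0.561
grasp_force: 13.6
```

```bash
python3 - <<'E'
from m import *
o=ctrl.get_obs();print(o["time_s"],o["eef_pos"],o["opening"],o["grasp_force"],o["wrist_force"])
P=o["eef_pos"]-[0,0,.195]
print(proj("top",P),proj("scene",P))
s=snap("scene","s5"); t=snap("top","t5")
cv2.imwrite("pics/s5c.png",np.hstack([cv2.resize(s[280:355,450:510],(400,500),interpolation=2),cv2.resize(t[265:340,160:220],(400,500),interpolation=2)])[:,:,::-1])
E
```

```text
6.65 [0.50514334 0.20295455 0.29141564] 0.5609425387800216 13.589013665914536 [ 0.63380055  0.37193655 -1.57347188]
[186.76750838 302.91049473] [478.80881195 318.67791909]
```

View pics/s5c.png

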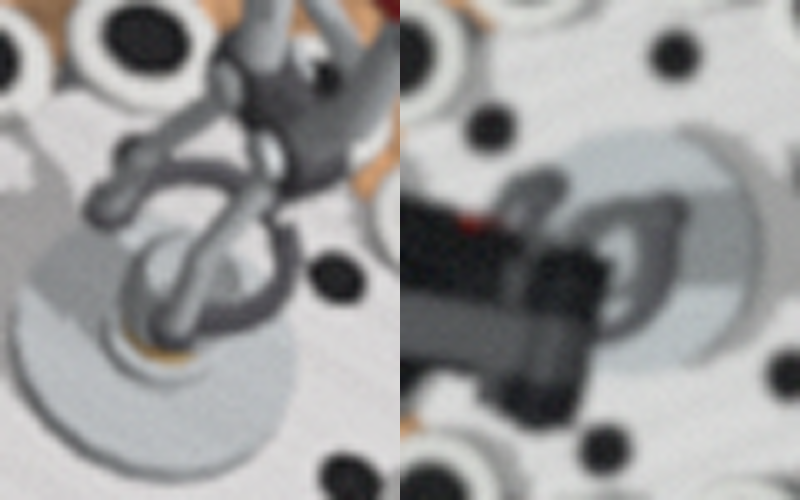

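```bash
python3 - <<'E'
from m import *
z=.0964
def fit(w):
    A=np.c_[2*w,np.ones(len(w))]; x=np.linalg.lstsq(A,(w**2).sum(1),rcond=None)[0]; return x[:2],np.sqrt(x[2]+x[:2]@x[:2])
S=np.array([(150,180),(195,170),(240,180),(287,250),(272,295),(222,325)])/6.667+[450,280]
T=np.array([(590,222),(630,212),(672,240),(665,280),(650,315),(620,332)])-[400,0]; T=T/6.667+[160,265]
for n,Q in(("scene",S),("top",T)):
    w=np.array([onz(n,q,z)[:2] for q in Q]); print(n,np.round(w*1000,1).tolist(),fit(w))
# dark mask outlines
for n,f,b in(("scene","s5",(450,280,510,355)),("top","t5",(160,265,220,340))):
    g=cv2.cvtColor(cv2.imread(f"pics/{f}.png"),6)[b[1]:b[3],b[0]:b[2]]
    print(n); 
    for r in range(20,54,2): print(b[1]+r,' '.join(f"{v:3d}" for v in g[r,10:50]))
E
```

```text
scene [[501.2, 184.5], [491.6, 187.4], [485.0, 193.9], [487.1, 211.3], [496.4, 217.7], [509.6, 217.8]] (array([0.50142943, 0.20163593]), np.float64(0.01746510670407519))
top [[512.1, 200.6], [514.5, 191.6], [508.3, 181.7], [499.2, 182.9], [491.3, 185.9], [487.3, 192.6]] (array([0.50128921, 0.19413213]), np.float64(0.0131798291637597))
scene
300 209 208 205 204 208 207 205 185 142 115 108 115 113 110 103 108 108 120 140 166 191 207 212 215 213 203 160 100  99 124 125  87  65  76  93  95  93  97  96  98
302 208 208 211 206 209 206 171 106  61  75  99 110 114 114 107 121 155 175 189 195 201 202 204 208 210 205 164 105 109 152 195 172 101  70  83  97  99 104 108 107
304 206 208 209 208 210 204 162  99  84  96 115 126 124 110  94  92 100 105 103 103 105 110 114 126 145 173 176 133 102 121 185 196 131  65  63  80  90  97  91  85
306 190 209 211 205 192 180 146 108 100 102 100 106  94  88  82  83  82  86  83  82  76  76  77  82  84  92  97  99  96 103 128 127  90  49  52  67  77  74  71  70
308 166 195 194 152 104  89  95  97 109 121 110  93  98 122 144 159 170 179 176 174 174 167 144 111  
[... 4122 characters left out ...]
  99 134 169 182 186 186 184 187 188 184 181
311  79  75  72  74  66  68  65  67  59  49  41  41  46  41  42  31  33  27  39  63 111 145 158 140 115  94  85  95 116 146 171 190 189 191 187 190 188 189 186 180
313  86  85  85  88  85  86  86  83  79  73  67  70  71  72  64  56  52  41  47  65  99 114 109 100  89  95 109 137 168 182 187 186 188 187 189 187 187 182 174 155
315  87  88  87  87  91  88  88  84  84  73  73  76  79  81  75  63  60  55  57  66  87  94 104 116 134 152 170 180 186 186 187 188 187 187 186 185 175 159 149 150
317  87  87  89  93  84  86  90  85  77  72  77  82  81  73  70  65  58  68  93 129 151 162 167 179 183 186 189 187 190 189 186 184 187 183 174 162 155 155 164 171
```

```bash
python3 - <<'E'
from m import *
from scipy.optimize import least_squares as L
S=[(494,314),(494.5,316),(494,322),(493.2,324),(491.9,326),(478,303),(481,303.1),(482,330.5),(484,330)]
T=[(197,313),(194.5,315),(188.7,317),(199,311),(200.4,309),(200.6,307)]
for n,Q in(("scene",S),("top",T)):
  for z in(.0945,.0965,.0985):
    w=np.array([onz(n,np.array(q)+.0,z)[:2] for q in Q])
    for r in (.019,.020):
        c=L(lambda c:np.hypot(*(w-c).T)-r,[.505,.203]); print(n,z,r,c.x*1000,np.sqrt(np.mean(c.fun**2))*1000)
E
```

```text
scene 0.0945 0.019 [499.45915057 201.05384634] 1.2604013929307338
scene 0.0945 0.02 [500.33320081 200.42894239] 0.6510911351081252
scene 0.0965 0.019 [500.60770427 201.58447118] 1.2176147487010536
scene 0.0965 0.02 [501.48720403 200.95804351] 0.613215271763314
scene 0.0985 0.019 [501.75656478 202.11501327] 1.1750216956321347
scene 0.0985 0.02 [502.64155707 201.48704639] 0.5759374788732792
top 0.0945 0.019 [503.12415437 200.44102799] 0.30051120877648624
top 0.0945 0.02 [503.95509072 201.15461333] 0.2718767712278846
top 0.0965 0.019 [503.20520639 199.91045282] 0.2974827556301217
top 0.0965 0.02 [504.03586652 200.62365609] 0.2703438495860089
top 0.0985 0.019 [503.2862422  199.37985768] 0.29453209208135606
top 0.0985 0.02 [504.11662664 200.09267895] 0.268892062625159
```

Both views agree that the clip sits about 1.5 mm short in x and 1.2 mm short in y of the spindle axis. I'll correct that and lower slowly.

Call:
carry_out --steps '[0.0012,-0.0014,0,0,0,0,0.557,0.0012,-0.0014,0,0,0,0,0.557,0.0012,-0.0014,0.002,0,0,0,0.557,0.0012,-0.0014,0.004,0,0,0,0.557,0.0012,-0.0014,0.006,0,0,0,0.557,0.0012,-0.0014,0.008,0,0,0,0.557,0.0012,-0.0014,0.01,0,0,0,0.557,0.0012,-0.0014,0.01,0,0,0,0.557]'

```text
time_s: 7.55
eef_pos: [0.5063, 0.204, 0.2809]
eef_rot: [0.0, 0.995, -0.095, -0.0]
wrist_force: [-0.1, -0.5, -1.8]
opening: 0.555
grasp_force: 13.6
```

Call:
carry_out --steps '[0,0,0.002,0,0,0,0.557,0,0,0.004,0,0,0,0.557,0,0,0.006,0,0,0,0.557,0,0,0.008,0,0,0,0.557,0,0,0.008,0,0,0,0.557]'

```text
time_s: 8.05
eef_pos: [0.5063, 0.204, 0.273]
eef_rot: [0.0, 0.995, -0.095, -0.0]
wrist_force: [0.0, -0.5, -2.1]
opening: 0.561
grasp_force: 13.6
```

No contact so far. Next I'll lower the remaining 9 mm and look.

Call:
carry_out --steps '[0,0,0.002,0,0,0,0.557,0,0,0.004,0,0,0,0.557,0,0,0.006,0,0,0,0.557,0,0,0.008,0,0,0,0.557,0,0,0.009,0,0,0,0.557,0,0,0.009,0,0,0,0.557,0,0,0.009,0,0,0,0.557]'

```text
time_s: 8.75
eef_pos: [0.5065, 0.204, 0.2644]
eef_rot: [-0.0, 0.995, -0.095, 0.0]
wrist_force: [0.3, 0.4, -1.1]
opening: 0.559
grasp_force: 13.6
```

```bash
python3 - <<'E'
from m import *
o=ctrl.get_obs();print(o["time_s"],o["eef_pos"],o["opening"],o["grasp_force"],o["wrist_force"],o["torque"])
P=o["eef_pos"]-[0,0,.195]
print(proj("top",P),proj("scene",P))
s=snap("scene","s6"); t=snap("top","t6")
cv2.imwrite("pics/s6c.png",np.hstack([cv2.resize(s[290:365,445:505],(400,500),interpolation=2),cv2.resize(t[265:340,160:220],(400,500),interpolation=2)])[:,:,::-1])
E
```

```text
8.75 [0.50654404 0.20403233 0.26443141] 0.5594238103365698 13.572052717208862 [ 0.28766641  0.37783751 -1.06785935] [-0.03831688  0.0300339   0.0109788 ]
[191.04954611 301.79063245] [473.85685197 328.64029537]
```

View pics/s6c.png

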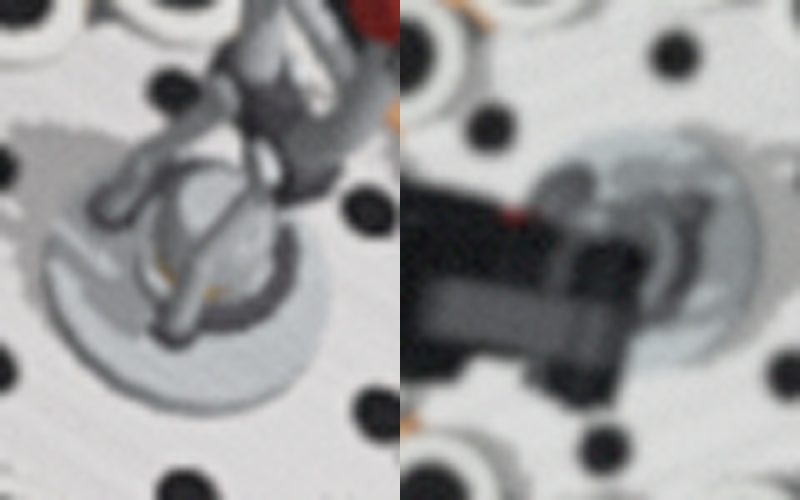

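```bash
python3 - <<'E'
from m import *
g=cv2.cvtColor(cv2.imread("pics/s6.png"),6)
for r in range(322,346,2): print(r,' '.join(f"{v:3d}" for v in g[r,470:496]))
th=np.linspace(0,2*np.pi,180)
for c in((.5032,.2028),(.5017,.2028),(.5032,.2013)):
  for z in(.066,.069,.072):
    p=np.array([proj("scene",[c[0]+.0195*np.cos(a),c[1]+.0195*np.sin(a),z]) for a in th]); print(c,z,"right",p[:,0].max().round(1),"bottom",p[:,1].max().round(1),"diag",(p.sum(1)).max().round(1))
E
```

```text
322  98 114 153 179 191 188 184 155 124 118 135 150 165 170 178 169 149 161 173 190 206 215 217 219 219 191
324  99 109 124 152 163 157 127 115 128 149 162 168 170 169 184 168 130  98 108 154 192 202 208 216 215 217
326 103 108 116 116 115 109 128 147 156 166 172 180 175 181 181 155 103  80  83 122 174 192 199 209 214 214
328  99 111 111 110 122 141 157 160 161 164 173 174 175 170 165 139  89  76  89 117 168 190 194 202 214 216
330  97 102  97 106 138 162 167 155 151 155 156 161 161 173 175 154  99  78  87 135 186 194 196 200 204 213
332 126  97  99 121 148 159 151 143 145 145 152 156 166 175 148  98  84  80 100 147 184 192 188 194 202 211
334 111 102 117 144 158 144 123 119 127 133 135 126 121 107  90  83  82 106 150 186 190 189 191 191 196 210
336  91 111 140 160 145 104  88  86  87  90  87  86  81  79  77  92 135 178 193 193 191 188 188 191 201 216
338 106 134 150 142 103  74  74  76  76  74  75  75  95 116 144 172 183 189 190 191 191 190 190 194 208 213
340  78  94  97  90 113 142 151 147 149 155 168 175 182 187 190 192 190 189 185 186 190 190 195 208 215 216
342 119 114 130 156 184 189 191 189 187 188 185 186 188 189 185 186 185 188 190 189 185 192 197 212 213 213
344 192 190 190 189 189 189 188 189 191 188 187 188 186 185 186 188 187 186 186 184 184 196 213 219 217 215
(0.5032, 0.2028) 0.066 right 488.6 bottom 340.7 diag 823.0
(0.5032, 0.2028) 0.069 right 489.1 bottom 339.8 diag 822.6
(0.5032, 0.2028) 0.072 right 489.7 bottom 338.9 diag 822.2
(0.5017, 0.2028) 0.066 right 489.4 bottom 340.2 diag 823.3
(0.5017, 0.2028) 0.069 right 489.9 bottom 339.3 diag 822.9
(0.5017, 0.2028) 0.072 right 490.5 bottom 338.4 diag 822.5
(0.5032, 0.2013) 0.066 right 487.9 bottom 339.9 diag 821.4
(0.5032, 0.2013) 0.069 right 488.4 bottom 338.9 diag 821.0
(0.5032, 0.2013) 0.072 right 489.0 bottom 338.0 diag 820.6
```

The clip surrounds the groove. Its edge pixels (right 489, bottom 340) match a circle centred at 69 mm height, and there is no contact load. The jaw angle is about 0.09, so I'm handing in.

```bash
python3 -c "
from h import *
print(ctrl.hand_in())"
```

```text
the job is handed in; nothing more can be done
None
```

I handed the job in at about 8.9 s. The pliers are held upright with the clip spread (jaw about 0.09 rad) and centred on the groove with no measurable contact load; `hand_in` did not report a verdict.

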